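# Mount a load cell in the test stand with its wing screw

## Robot

A 6-joint arm with a two-finger parallel gripper is mounted at the origin on the work surface. World frame = base frame: x ahead of the robot, y to its left, z up, the work surface at z = 0. Lengths are in m, angles in rad, forces in N, time in s.
With the tool pointing down it reaches from about 0.375 to 0.9 m from the base axis. Payload 3.1 kg.
Tool frame: the origin (TCP) lies between the finger pads; the fingertips stand 8 mm ahead of it and the grasp point (between the pads) lies 11 mm behind it; z points along the fingers, y is the line along which they close (so a half turn about z gives the same grasp; the last joint's range is limited). The gripper opens to 87 mm and grips with 3 to 60 N. Pads are 19 mm wide; open, the fingers measure 117 mm over their backs; the gripper's body (75 mm by 190 mm) begins 51 mm behind the grasp point.
Start: joints at [1.054, 0.527, 1.433, -0, 1.181, -0.178], TCP at [0.207, 0.59, 0.204] pointing down, gripper open.
Joint ranges: [-3.08, 3.08], [-0.75, 2.2], [0.22, 2.44], [-1.43, 4.57], [0, 2.65], [-2.85, 2.85]. Speed limits (rad/s): [2.79, 2.79, 3.14, 3.14, 3.14, 3.14].

## Interface

Orientations are given as a unit quaternion [x, y, z, w].
In Python, from rig import robot, vision, job gives the robot as it stands.
- The arm moves only by the shell command python3 -m handwheel 'ROWS' [OPENING] [FORCE]. ROWS is JSON, a list of rows, each a list of 4 numbers: the shift along the tool's x, y, z as a fraction of full scale, then the turn about the tool's z as a fraction of full scale. A call has 1 to 20 rows; each row is the pose to reach, as a shift and turn from the pose commanded when the call began, along the tool's axes at that moment, turning the shorter way round; what a row does not reach only later rows make up. Full scale, the value 1, is 300 mm for a shift and 2 pi rad for a turn. A row lasts 1/12 s, in which the tool goes at most 41.7 mm and 7.16 degrees, less where a joint would pass 70% of its speed; a pose out of reach is approached as far as the arm can. A call with a number of a shift or a turn outside -1 to 1 is refused whole. A call with a gripper value outside its range is refused whole. OPENING is the opening in per cent of the stroke, from 0 (shut) to 100 (fully open), set as the call begins (- or left out, the last holds). The fingers move at their own pace and stop on an object; FORCE is the grip in N (left out, the last holds). Time passes only in rows, so rows that repeat a pose let the fingers close. It gives the time, the measured TCP pose, the force, the opening and the grip force at its end, in the units of the state.
- robot.get_obs(): the state, without advancing time (a new reading comes with each control period).
- vision.camera(name): name is "scene" or "top" or "wrist"; returns a dict with "frame" (480x640x3 uint8, red, green, blue), "K" (3x3 intrinsics, pixels), "cam_to_world" (4x4, takes a point from camera to world coordinates); the wrist camera has in their place "hand_eye" (4x4, takes a point from camera to tool coordinates, whose origin is the TCP and whose axes are the flange's). Camera axes: x right, y down, z forward; pixel columns grow to the right and rows downward; lengths in m; the calibration is good to about 2 mm. A picture is of the moment at which its call begins: read the wrist's pose just before it. There is no depth.
- job.hand_in(): hands the job in; it is judged then, once.
Trained networks look in the newest picture that a camera, given by its name, has taken for a name from the list of things; names that differ only in an ending like _2 or _b are one class to them, and where a whole thing is asked for, a point or a joint stands for the part that bears it (a point fixed in the world has none). Each returns a list of dicts, best first, with "conf" (0 to 1); they miss things now and then, are a little off and sometimes report something else, mostly with a low value. They report only what shows in the picture. A call takes as long as a camera call. They do not tell look-alikes from the thing itself.
- vision.look_for(camera, label): "point" ([row, column] in pixels, amid what is visible of it).
- vision.outline_of(camera, label): "mask" (480x640 bool, what is visible of it) and "point" ([row, column] in pixels, amid what is visible of it).
The state is a dict: "time": time; "q": joint angles; "joint_velocities": joint speeds; "joint_torque": joint torques, N m; "position": TCP position; "tool_rot": TCP orientation; "ft_force": force on the tool from outside, world axes, zero at the start; "moment": the same for the moment, N m; "grip_width": finger opening in m; "grip_force": force on a finger pad.
Only numpy, scipy, OpenCV 4.12 (cv2) and the standard library are available. Lean on these libraries where they do the work, as an engineer would, in place of code of your own. Each camera call takes 0.05 s, during which the arm holds its last target. There are 200 camera calls.

## Task

Take the large load cell from its rest and slide its dark steel foot into the test stand, under the bridge, until it is fully home against the upright plate. Then turn the wing screw clockwise until it clamps the foot snugly: firm enough to hold, but not forced, because over-tightening spoils the cell. Work gently, do not knock or lean on the upright plate that the wings sweep past, leave everything else where it is and let go at the end.

Things in the scene. Friction and masses are not known exactly. Their poses are not given: they have to be found in the camera images.
- stand: Fixed aluminium test stand, base plate 140 x 110 x 12 mm on the bench. Origin on the bench straight below the wing screw's axis; x points from the open mouth to the upright plate, z up. A channel along x takes the cell's foot: floor 40 mm above the bench from x = -37 to +33 mm, 30.4 mm between the side cheeks (12 mm thick, tops 66 mm above the bench).
- mouth (a point): Middle of the channel floor's front edge (stand frame x -37, y 0, z 40 mm), axes as stand. From here the mouth flares outwards with a small ramp, to x = -49 mm in the stand frame.
- bridge_top (a point): Top of the boss on the steel bridge, on the screw's axis, 77 mm above the bench. The bridge crosses the channel from x = -15 to +15 mm (stand frame); underside 66 mm, top 74 mm above the bench.
- backplate: Steel upright plate of the stand, same origin and axes as stand. Front face at x = +33 mm (it is the stop for the cell's foot), 8 mm thick, 84 mm wide, top 122 mm above the bench, cream junction box behind it to x = 77 mm. The wings sweep 6 mm from its face.
- seat (a point): Where the middle of the lower edge of the foot's end face belongs: on the channel floor at the face of the upright plate (stand frame x 33, y 0, z 40 mm). Axes as stand.
- wing: The black wing head of the clamping screw, vertical, over the bridge. Origin on its axis near bench level (it sinks with the screw); x along the wings, z up. Wings 54 mm across, 8 mm thick, flat, from 99 to 124 mm above this origin; hub below them 18 mm in diameter, from 91 to 98 mm. Clockwise from above lowers it, 20 mm a turn (quick-action thread). It stays where it is left.
- wing_mid (a point): Mid-height of the wings on the screw's axis (111.5 mm above wing's origin). With a load of F newtons on the clamping foot, turning on takes 0.2 + 0.0032 F N m and turning back 0.2 - 0.0032 F (0.2 is the thread's drag, F = 0 until the foot meets the cell); held still, the torque lies anywhere between (after a brisk step that springs back a little it reads as turning back). Snug is F about 30 N.
- spindle: The screw's steel spindle, which sinks with the wings but does not turn, with the sprung swivel foot under the bridge that presses on the cell. The foot is set on the spindle by a locknut, differently each time: it meets the seated cell after roughly 0.4 to 2.5 rad of turning. From there its spring gives about 45 N per rad. Origin as wing, z up.
- cell: The large load cell: bar 145 mm long, 28 wide, 18 high, about 0.3 kg. Origin in the middle of its underside; x along the bar towards the foot, z up. Dark steel foot from x = +22.5 to +72.5 mm, the rest an aluminium beam with two joined cross holes; 10 mm button, 4 mm high, on top at x = -62 mm. Centre of mass about x = +22 mm. On its rest the underside is 22 mm above the bench.
- cell_foot_end (a point): Middle of the lower edge of the foot's end face (cell frame x = +72.5 mm, z = 0). Axes as cell. When the foot is home the free end sticks 75 mm out of the channel, and the cell stays lying there when let go.
- rest: Fixed grey rest for the cell: plate 125 x 72 x 4 mm with a rib 95 mm long, 18 mm wide along its x, top 22 mm above the bench. The cell lies along the rib. Origin in the middle of the underside.
- weight_500: Bystander: 500 g steel weight with a knob, 40 mm diameter, 64 mm high; origin at its foot.
- weight_200: Bystander: 200 g steel weight, 30 mm diameter, 48 mm high; origin at its foot.
- tweezers: Bystander: steel tweezers lying down, 130 mm long; origin in the middle.
- small_cell: Bystander: small load cell, plain aluminium bar 78 x 14 x 14 mm without a steel foot; origin in the middle of its underside.
- load_pan: Bystander: round steel load pan 72 mm diameter with a short stud, 22 mm high; origin at its foot.
- beaker: Bystander: glass beaker 60 mm diameter, 75 mm high; origin at its foot.
- hex_key: Bystander: hex key lying down, 90 mm long; origin in the middle.
Things that resemble listed ones, but are neither listed nor needed, are in the scene too. Leave any orange or turquoise look-alike of the cell alone. Of the things that look like the stand, the middle-sized one is meant.

How it is judged:
By the outcome, as a careful person would: the job done as asked, in the order asked, and still so for the second after the job is handed in, with the robot touching nothing.
It also fails if it takes over 67 s, if anything falls off the work surface, if the arm or the gripper's body presses on something with over 40 N, if the wrist force passes 120 N, or if a joint passes its speed limit or range.

## Working session

There is one attempt and no reset: what is moved stays moved. The work goes in short steps, Python scripts to look and compute and a shell command to move; the robot and the scene stay as the last step left them, time stands still between calls to the robot, and variables do not carry over. Pictures are saved under pics/ and viewed, at most 10 in all, crops included, and the job is handed in when it is done.

```bash
mkdir -p pics; ls; python3 - <<'E'
from rig import robot, vision, job
import cv2,numpy as np
o=robot.get_obs();print(o)
for c in("scene","top"):
    d=vision.camera(c);cv2.imwrite(f"pics/{c}0.png",d["frame"][:,:,::-1]);print(c,d["K"],d["cam_to_world"])
    for l in("stand","backplate","wing","cell","rest","bridge_top","cell_foot_end","wing_mid","mouth"):
        print(l,[(np.round(r["point"]).tolist(),round(r["conf"],2)) for r in vision.look_for(c,l)])
d=vision.camera("wrist");print(d["K"],d["hand_eye"])
E
```

```text
pics
{'time': 0.0, 'q': array([ 1.05454418e+00,  5.28470349e-01,  1.43390954e+00, -4.59896987e-06,
        1.18135910e+00, -1.78483874e-01]), 'joint_velocities': array([-1.60184474e-03,  8.40122364e-04,  4.86201154e-04,  1.34462017e-03,
       -4.71998299e-05, -6.66738325e-04]), 'joint_torque': array([ 1.00876063e-03, -4.40035522e+01, -1.76596963e+01,  6.35118247e-02,
        5.83328353e-02, -1.89331572e-04]), 'position': array([0.20669343, 0.58902054, 0.20286679]), 'tool_rot': array([ 1.68081507e-01,  9.85772517e-01, -1.00979194e-03, -3.63332381e-04]), 'ft_force': array([-0.09093228,  0.19314939,  0.5431342 ]), 'moment': array([-0.04047533,  0.05665049, -0.03235216]), 'grip_force': 0.0, 'grip_width': 0.08703280043596365}
scene [[497.65240393   0.         323.05211395]
 [  0.         497.65240393 233.52769671]
 [  0.           0.           1.        ]] [[ 0.20714161  0.76420389 -0.61080665  1.08541127]
 [ 0.97816038 -0.15082871  0.14301387 -0.13681069]
 [ 0.01716458 -0.62709099 -0.77875687  0.86896022]
 [ 0.          0.          0.          1.        ]]
stand [([229.0, 251.0], 0.92),
[... 1499 characters left out ...]
, 314.0], 0.26)]
rest [([175.0, 258.0], 0.62)]
bridge_top [([146.0, 394.0], 0.77), ([348.0, 463.0], 0.68), ([286.0, 382.0], 0.65)]
cell_foot_end [([289.0, 183.0], 0.78), ([165.0, 248.0], 0.74)]
wing_mid [([146.0, 392.0], 0.33)]
mouth [([288.0, 382.0], 0.95), ([143.0, 396.0], 0.9), ([352.0, 460.0], 0.9)]
[[361.14403255   0.         320.12654194]
 [  0.         361.14403255 236.20884456]
 [  0.           0.           1.        ]] [[-3.29019427e-04 -9.61137630e-01 -2.76069463e-01  7.58480260e-02]
 [ 9.99999464e-01 -4.52807167e-05 -1.03415367e-03  7.12695892e-05]
 [ 9.81463388e-04 -2.76069656e-01  9.61137130e-01 -1.80483693e-01]
 [ 0.00000000e+00  0.00000000e+00  0.00000000e+00  1.00000000e+00]]
```

View pics/scene0.png

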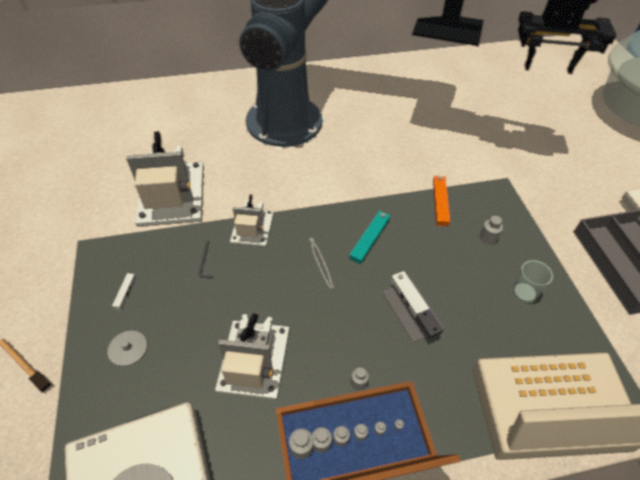

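View pics/top0.png

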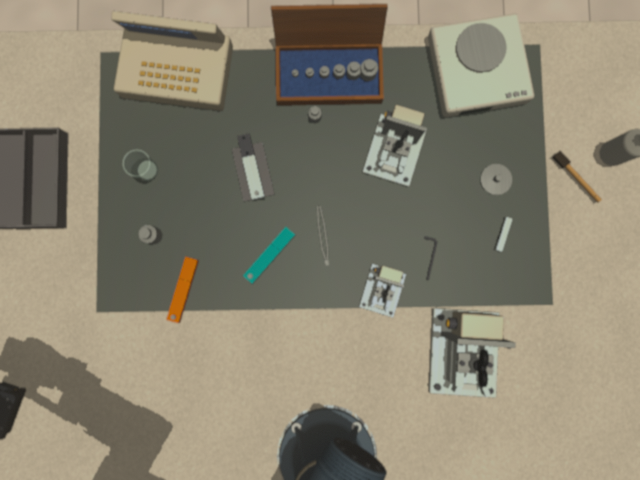

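The middle-sized stand is at top-view (146,396), with its plate up and to the right. The cell lies on the grey rest at (165,250), with its foot at about (140,245) and its button end at about (195,258). Next I measure both.

```bash
cat > h.py <<'E'
from rig import robot, vision, job
import cv2,numpy as np
from scipy.spatial.transform import Rotation as R
def pose(): # camera->world for wrist, at present
    o=robot.get_obs();T=np.eye(4);T[:3,:3]=R.from_quat(o["tool_rot"]).as_matrix();T[:3,3]=o["position"];return T
def shot(c):
    T=pose() if c=="wrist" else None
    d=vision.camera(c); M=T@d["hand_eye"] if c=="wrist" else d["cam_to_world"]
    return d["frame"],d["K"],M
def ray(K,M,u,v,z): # pixel to plane z
    w=M[:3,:3]@np.linalg.inv(K)@np.array([u,v,1.]);p=M[:3,3];return p+w*(z-p[2])/w[2]
def proj(K,M,P):
    P=np.atleast_2d(P);c=(P-M[:3,3])@M[:3,:3];q=c@K.T;return q[:,:2]/q[:,2:]
def masks(c,l):return vision.outline_of(c,l)
E
python3 - <<'E'
from h import *
f,K,M=shot("top")
for r in masks("top","cell"):
    m=r["mask"].astype(np.uint8);v,u=np.nonzero(m)
    P=np.array([ray(K,M,a,b,.04)[:2] for a,b in zip(u,v)],np.float32)
    print("cell",r["conf"],r["point"],cv2.minAreaRect(P))
for l,z in(("stand",.02),("backplate",.122),("wing",.115),("rest",.004)):
  for r in masks("top",l):
    v,u=np.nonzero(r["mask"]);
    P=np.array([ray(K,M,a,b,z)[:2] for a,b in zip(u,v)],np.float32)
    print(l,round(r["conf"],2),r["point"],cv2.minAreaRect(P))
print([ray(K,M,u,v,.04) for u,v in((244,138),(258,198))])
x=cv2.resize(f[90:220,200:460],(800,400),interpolation=cv2.INTER_CUBIC);cv2.imwrite("pics/topcrop.png",x[:,:,::-1])
E
```

```text
cell 0.89 [288.2, 184.1] ((0.36768725514411926, 0.30840176343917847), (0.03473304957151413, 0.14376510679721832), 74.52272033691406)
cell 0.82 [253.6, 270.1] ((0.43981775641441345, 0.11967608332633972), (0.028865059837698936, 0.14218670129776), 48.14528274536133)
cell 0.77 [168.9, 251.9] ((0.6353024244308472, 0.15758608281612396), (0.14549896121025085, 0.028821498155593872), 12.693150520324707)
stand 0.86 [354.6, 465.1] ((0.21961578726768494, -0.3191473186016083), (0.18607522547245026, 0.18869362771511078), 84.74681091308594)
stand 0.67 [289.5, 384.2] ((0.3593674302101135, -0.12795567512512207), (0.08168890327215195, 0.10202454030513763), 71.58488464355469)
stand 0.58 [143.8, 394.5] ((0.6857811212539673, -0.16750025749206543), (0.10973762720823288, 0.17279471457004547), 72.04877471923828)
backplate 0.93 [276.9, 389.4] ((0.39018094539642334, -0.13024964928627014), (0.06124918535351753, 0.032424263656139374), 70.58319854736328)
backplate 0.85 [328.5, 473.2] ((0.281502902507782, -0.3054986000061035), (0.14824338257312775, 0.06779251992702484), 84.42655944824219)
backplate 0.58 [122.9, 406.3] ((0.7011391520500183, -0.16999319195747375), (0.0879686251282692, 0.06947217881679535), 71.92047882080078)
wing 0.74 [367.7, 482.0] ((0.20367431640625, -0.3084166646003723), (0.029887845739722252, 0.07287393510341644), 87.6426773071289)
wing 0.55 [294.0, 381.9] ((0.3539239764213562, -0.12127245217561722), (0.01156447734683752, 0.03558901697397232), 75.91365051269531)
wing 0.53 [140.4, 401.1] ((0.6652513742446899, -0.16165794432163239), (0.016082873567938805, 0.05045501887798309), 44.186405181884766)
[array([0.69873699, 0.17186102, 0.04      ]), array([0.56425061, 0.14195763, 0.04      ])]
```

View pics/topcrop.png

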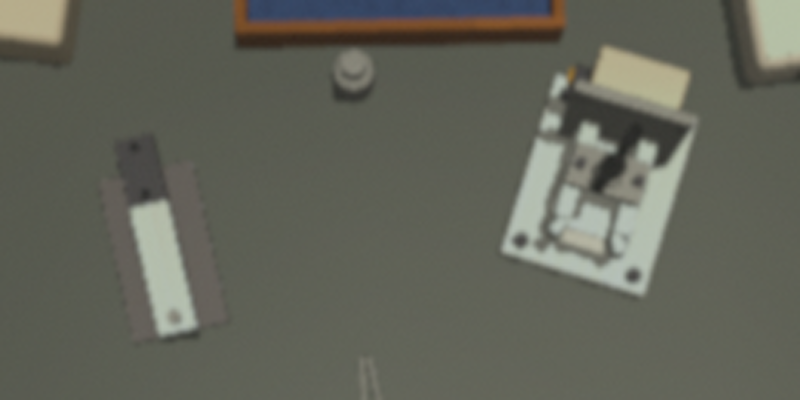

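```bash
cat >> h.py <<'E'
def rows(x,y,z,deg):
    "row values to bring TCP to x,y,z with tool x axis at world angle deg"
    T=pose();s=T[:3,:3].T@(np.array([x,y,z])-T[:3,3])/.3
    a=np.degrees(np.arctan2(T[1,0],T[0,0]));t=-((deg-a+180)%360-180)/360
    print("row",np.round(s,4),round(t,4),"steps",np.linalg.norm(s)*.3/.0417,abs(t)*360/7.16)
E
python3 -c "
from h import *
rows(.63,.157,.24,192.7)"
```

```text
row [-1.808  -0.8935 -0.1206] -0.089 steps 14.535177133487938 4.476836340671987
```

```bash
python3 -m handwheel '[[-0.9,-0.45,-0.06,-0.089],[-0.9,-0.45,-0.06,-0.089],[-0.9,-0.45,-0.06,-0.089],[-0.9,-0.45,-0.06,-0.089],[-0.9,-0.45,-0.06,-0.089],[-0.9,-0.45,-0.06,-0.089],[-0.9,-0.45,-0.06,-0.089],[-0.9,-0.45,-0.06,-0.089],[-0.9,-0.45,-0.06,-0.089]]' 80
python3 -c "
from h import *
rows(.63,.157,.24,192.7)"
```

```text
time: 2.1
position: [0.4211, 0.3698, 0.2224]
tool_rot: [-0.108, 0.994, -0.0, 0.001]
ft_force: [0.7, 0.1, 0.2]
grip_width: 0.0697
grip_force: 0.0
row [-0.5282 -0.8422 -0.0563] -0.0009 steps 7.163348590653297 0.0459723666904909
```

```bash
python3 -m handwheel '[[-0.528,-0.842,-0.056,-0.001],[-0.528,-0.842,-0.056,-0.001],[-0.528,-0.842,-0.056,-0.001],[-0.528,-0.842,-0.056,-0.001],[-0.528,-0.842,-0.056,-0.001],[-0.528,-0.842,-0.056,-0.001],[-0.528,-0.842,-0.056,-0.001],[-0.528,-0.842,-0.056,-0.001],[-0.528,-0.842,-0.056,-0.001],[-0.528,-0.842,-0.056,-0.001]]'
python3 - <<'E'
from h import *
f,K,M=shot("wrist")
cv2.imwrite("pics/w1.png",f[:,:,::-1])
for r in masks("wrist","cell"):
    v,u=np.nonzero(r["mask"])
    P=np.array([ray(K,M,a,b,.04)[:2] for a,b in zip(u,v)],np.float32)
    print("cell",r["conf"],r["point"],cv2.minAreaRect(P),cv2.boxPoints(cv2.minAreaRect(P)))
E
```

```text
time: 2.93
position: [0.6261, 0.1619, 0.2381]
tool_rot: [-0.113, 0.994, 0.001, -0.001]
ft_force: [-0.1, 1.0, -0.3]
grip_width: 0.0695
grip_force: 0.0
cell 0.8 [28.6, 504.4] ((0.41956016421318054, 0.290332555770874), (0.032605402171611786, 0.06224185600876808), 75.1810073852539) [[0.3853047  0.2825318 ]
 [0.4454763  0.2666124 ]
 [0.45381564 0.2981333 ]
 [0.39364403 0.3140527 ]]
cell 0.67 [30.2, 302.7] ((0.4589804410934448, 0.11453361809253693), (0.029961708933115005, 0.10873374342918396), 48.43574905395508) [[0.40836328 0.13939497]
 [0.4897192  0.06725454]
 [0.5095976  0.08967227]
 [0.42824167 0.1618127 ]]
```

View pics/w1.png

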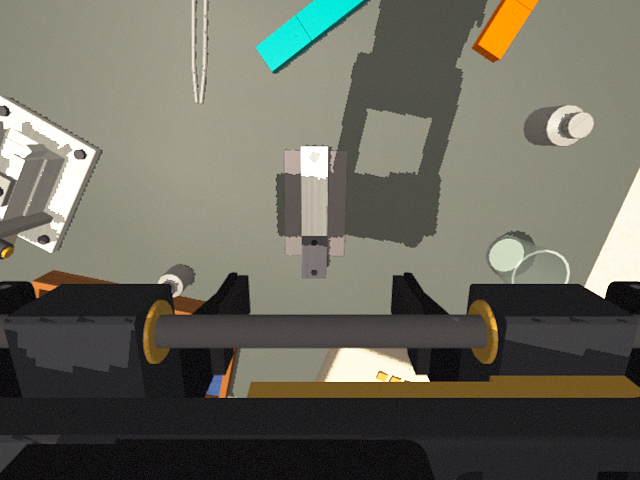

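```bash
python3 - <<'E'
from h import *
f,K,M=shot("wrist")
g=cv2.cvtColor(f,cv2.COLOR_RGB2GRAY).astype(int)
for r in (165,190,225,262,270): print(r,g[r,294:336].tolist())
print(g[138:156,312].tolist(), g[265:290,312].tolist())
for u,v in((301,146),(327.5,146),(302.5,278),(327,278),(315,146),(314.5,278)): print((u,v),ray(K,M,u,v,.04))
E
```

```text
165 [176, 173, 173, 174, 171, 208, 255, 255, 255, 255, 255, 255, 255, 255, 255, 255, 255, 255, 255, 255, 255, 255, 255, 255, 255, 255, 255, 255, 255, 255, 255, 255, 255, 98, 85, 84, 127, 176, 175, 149, 81, 89]
190 [89, 92, 91, 90, 94, 93, 146, 186, 182, 179, 180, 176, 181, 185, 185, 180, 176, 179, 181, 185, 188, 182, 181, 183, 177, 185, 181, 183, 183, 186, 180, 187, 162, 73, 88, 92, 88, 89, 88, 90, 87, 88]
225 [88, 85, 88, 90, 90, 89, 138, 182, 181, 180, 177, 173, 180, 181, 182, 179, 171, 178, 181, 181, 184, 182, 178, 177, 180, 181, 177, 179, 186, 186, 183, 163, 100, 85, 88, 87, 89, 88, 89, 87, 90, 89]
262 [145, 142, 145, 144, 146, 146, 136, 119, 122, 121, 118, 120, 117, 120, 120, 117, 117, 119, 120, 121, 118, 118, 117, 118, 116, 118, 120, 120, 121, 119, 123, 114, 74, 76, 106, 150, 147, 143, 143, 144, 144, 141]
270 [142, 145, 140, 141, 145, 144, 142, 133, 118, 120, 118, 123, 115, 121, 118, 116, 111, 96, 68, 70, 101, 117, 118, 118, 117, 119, 119, 117, 118, 116, 115, 126, 145, 145, 146, 146, 144, 146, 143, 144, 139, 147]
[151, 155, 150, 152, 154, 152, 144, 112, 155, 255, 255, 255, 255, 255, 253, 224, 233, 236] [119, 119, 120, 122, 112, 68, 53, 50, 53, 46, 68, 112, 118, 125, 130, 145, 141, 147, 144, 140, 141, 144, 142, 141, 142]
(301, 146) [0.56822856 0.12970201 0.04      ]
(327.5, 146) [0.56209479 0.15598516 0.04      ]
(302.5, 278) [0.70907176 0.16215709 0.04      ]
(327, 278) [0.70279086 0.18906988 0.04      ]
(315, 146) [0.56498808 0.14358746 0.04      ]
(314.5, 278) [0.7059954  0.17533888 0.04      ]
```

```bash
python3 -c "
from h import *
rows(.6004,.150,.08,192.9);rows(.6004,.150,.023,192.9)"
```

```text
row [ 0.0901 -0.024   0.5284] 0.0008 steps 3.8604568578293117 0.0390307857736743
row [ 0.0899 -0.0242  0.7184] 0.0008 steps 5.2117580661905505 0.0390307857736743
```

```bash
python3 -m handwheel '[[0.09,-0.024,0.25,0.001],[0.09,-0.024,0.4,0.001],[0.09,-0.024,0.53,0.001],[0.09,-0.024,0.62,0.001],[0.09,-0.024,0.68,0.001],[0.09,-0.024,0.718,0.001],[0.09,-0.024,0.718,0.001],[0.09,-0.024,0.718,0.001]]' 60
python3 -m handwheel '[[0,0,0,0],[0,0,0,0],[0,0,0,0],[0,0,0,0],[0,0,0,0],[0,0,0,0],[0,0,0,0],[0,0,0,0]]' 20 50
```

```text
time: 3.75
position: [0.6028, 0.1491, 0.0241]
tool_rot: [-0.111, 0.994, 0.0, 0.0]
ft_force: [0.1, -0.3, 0.6]
grip_width: 0.0525
grip_force: 0.0
time: 4.42
position: [0.6024, 0.148, 0.0233]
tool_rot: [-0.11, 0.994, -0.0, -0.0]
ft_force: [-0.6, -0.1, 0.1]
grip_width: 0.0185
grip_force: 0.0
```

```bash
python3 - <<'E'
from h import *
f,K,M=shot("wrist")
cv2.imwrite("pics/w2.png",f[:,:,::-1]);o=robot.get_obs();print(o["grip_width"],o["grip_force"],o["ft_force"])
E
```

```text
0.017728390530118102 0.0 [0.17798562 0.39386547 0.20891349]
```

View pics/w2.png

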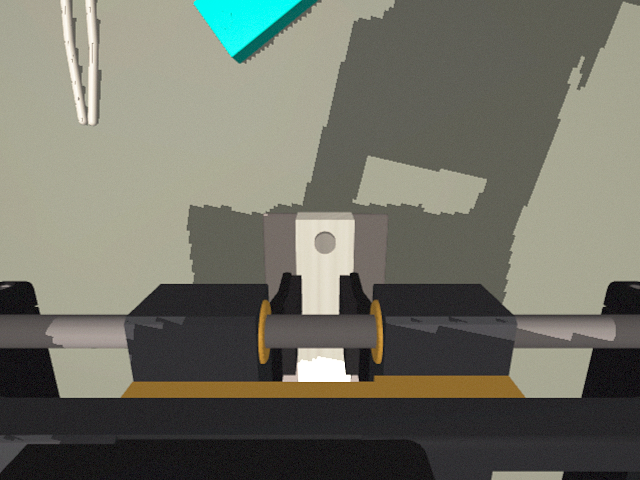

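```bash
python3 - <<'E'
from h import *
f=cv2.imread("pics/w2.png")
cv2.imwrite("pics/w2c.png",cv2.resize(f[200:400,225:425],(600,600),interpolation=cv2.INTER_CUBIC))
_,K,M=shot("wrist");T=pose()
for x,y,z in((0,.009,.008),(0,-.009,.008),(.01,.009,-.011),(.01,-.009,-.011),(-.01,.009,-.011),(.01,.009,-.04),(0,0,0)): print((x,y,z),proj(K,M,T[:3,:3]@[x,y,z]+T[:3,3]))
c=np.array([.6355,.158]);a=np.radians(12.9)
for x,y in((-.0725,.014),(-.0725,-.014),(-.03,.014),(-.03,-.014)):print(proj(K,M,[c[0]+x*np.cos(a)-y*np.sin(a),c[1]+x*np.sin(a)+y*np.cos(a),.04]))
E
```

```text
(0, 0.009, 0.008) [[336.27072922 273.48815381]]
(0, -0.009, 0.008) [[304.10682956 273.48536665]]
(0.01, 0.009, -0.011) [[338.09594514 269.08620891]]
(0.01, -0.009, -0.011) [[302.19858695 269.08360505]]
(-0.01, 0.009, -0.011) [[337.57875013 305.32631457]]
(0.01, 0.009, -0.04) [[341.2902416  293.90749183]]
(0, 0, 0) [[320.17396663 279.05643287]]
[[354.93558064 217.14532634]]
[[294.6625368 217.3740758]]
[[353.01921357 300.61448883]]
[[296.6762922  300.80011358]]
```

View pics/w2c.png

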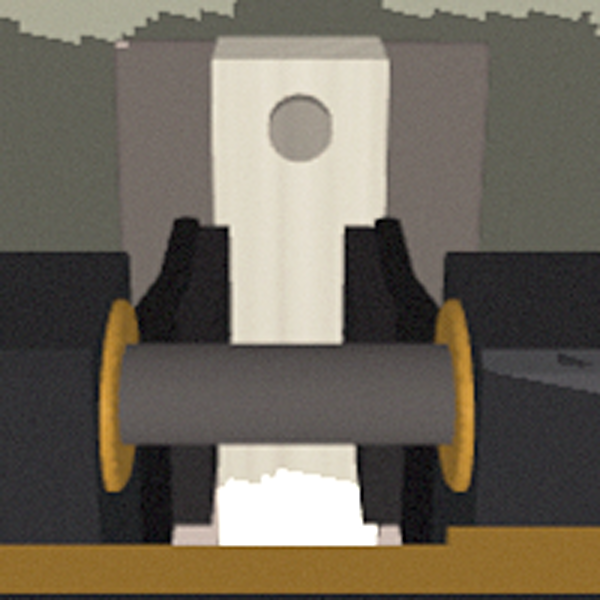

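The fingers seem to end about 25 mm short of the stated tip (tool z ≈ -17 mm), so they closed just above the bar. I open again, re-centre and go down in small steps.

```bash
python3 -m handwheel '[[0,0.006,0,0],[0,0.006,0,0],[0,0.006,0,0],[0,0.006,0,0],[0,0.006,0,0],[0,0.006,0.013,0],[0,0.006,0.027,0],[0,0.006,0.027,0]]' 55
python3 -m handwheel '[[0,0,0,0],[0,0,0,0],[0,0,0,0],[0,0,0,0],[0,0,0,0],[0,0,0,0]]' 20 10
```

```text
time: 5.18
position: [0.6013, 0.1497, 0.0141]
tool_rot: [-0.11, 0.994, 0.0, -0.001]
ft_force: [-0.3, -0.1, 0.2]
grip_width: 0.0476
grip_force: 0.0
time: 5.68
position: [0.6021, 0.1499, 0.0153]
tool_rot: [-0.111, 0.994, -0.0, 0.0]
ft_force: [0.8, 0.7, -0.5]
grip_width: 0.0274
grip_force: 10.0
```

```bash
python3 -m handwheel '[[0,0,0,0],[0,0,0,0],[0,0,0,0],[0,0,0.008,0],[0,0,0.016,0],[0,0,0.024,0],[0,0,0.024,0]]' 50
python3 -c "
from h import *
f,K,M=shot('wrist');print(pose()[:3,3],robot.get_obs()['ft_force'])"
python3 -m handwheel '[[0,0,0,0],[0,0,0,0],[0,0,0,0],[0,0,0,0],[0,0,0,0],[0,0,0,0]]' 20 55
```

```text
time: 6.27
position: [0.6015, 0.1498, 0.0072]
tool_rot: [-0.11, 0.994, 0.0, -0.001]
ft_force: [0.4, -0.5, -0.0]
grip_width: 0.0435
grip_force: 0.0
[0.60162223 0.14977679 0.00744029] [ 0.07711593  0.1576772  -0.35144688]
time: 6.82
position: [0.6021, 0.1499, 0.008]
tool_rot: [-0.111, 0.994, 0.0, 0.0]
ft_force: [0.5, 0.5, -0.2]
grip_width: 0.0274
grip_force: 55.0
```

```bash
python3 -m handwheel '[[0,0,-0.03,0],[0,0,-0.1,0],[0,0,-0.2,0],[0,0,-0.33,0],[0,0,-0.46,0],[0,0,-0.6,0],[0,0,-0.73,0],[0,0,-0.86,0],[0,0,-0.86,0],[0,0,-0.86,0]]'
python3 -c "
from h import *
rows(.72,-.055,.265,162)"
```

```text
time: 7.65
position: [0.6028, 0.1499, 0.2689]
tool_rot: [-0.11, 0.994, -0.0, 0.003]
ft_force: [-0.4, -0.5, -4.9]
grip_width: 0.0273
grip_force: 55.0
row [-0.2312 -0.752   0.0148] 0.0852 steps 5.661162329120321 4.286059236476902
```

```bash
python3 -m handwheel '[[-0.02,-0.06,0,0.007],[-0.046,-0.15,0.01,0.017],[-0.08,-0.25,0.01,0.028],[-0.11,-0.35,0.01,0.04],[-0.14,-0.45,0.01,0.051],[-0.17,-0.55,0.01,0.062],[-0.2,-0.65,0.01,0.074],[-0.22,-0.72,0.01,0.082],[-0.23,-0.75,0.01,0.085],[-0.23,-0.75,0.01,0.085],[-0.23,-0.75,0.01,0.085]]'
python3 - <<'E'
from h import *
f,K,M=shot("wrist");np.savez("w3.npz",K=K,M=M,f=f)
cv2.imwrite("pics/w3.png",f[:,:,::-1]);print(robot.get_obs()["ft_force"],pose())
E
```

```text
time: 8.57
position: [0.717, -0.0536, 0.2604]
tool_rot: [0.155, 0.988, 0.001, -0.003]
ft_force: [-0.7, 1.3, -2.9]
grip_width: 0.0276
grip_force: 55.0
[-0.68736159  0.50458891 -3.52638207] [[-9.52022500e-01  3.05995044e-01 -4.49360898e-03  7.17050892e-01]
 [ 3.05987605e-01  9.52032776e-01  2.27580547e-03 -5.27582056e-02]
 [ 4.97444823e-03  7.91629366e-04 -9.99987314e-01  2.61138836e-01]
 [ 0.00000000e+00  0.00000000e+00  0.00000000e+00  1.00000000e+00]]
```

View pics/w3.png

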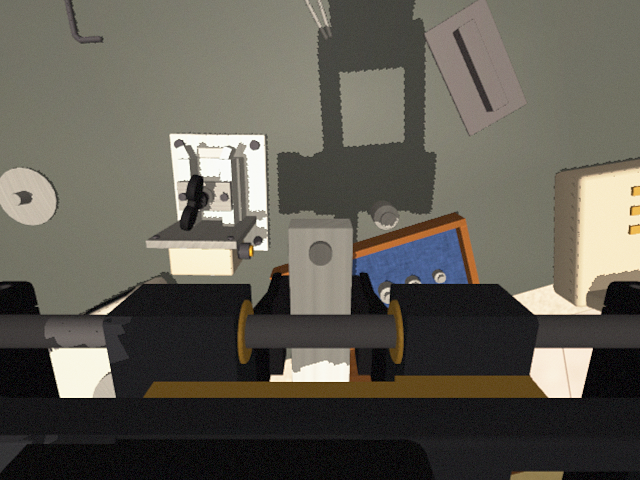

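```bash
python3 - <<'E'
from h import *
f=cv2.imread("pics/w3.png")
cv2.imwrite("pics/w3c.png",cv2.resize(f[125:275,140:280],(560,600),interpolation=cv2.INTER_CUBIC))
E
```

```text
(no output)
```

View pics/w3c.png

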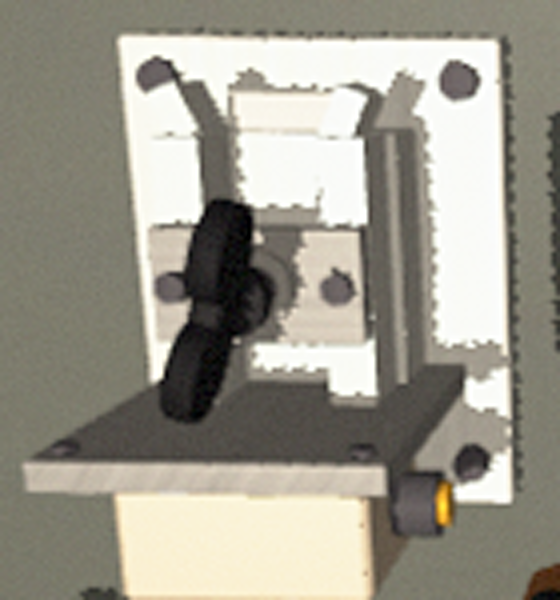

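```bash
cat > fit.py <<'E'
from h import *
from scipy.optimize import least_squares
d=np.load("w3.npz");K,M=d["K"],d["M"]
F=[((119,36),(None,-55,12)),((498,38),(None,55,12)),((27,465),(33,-42,122)),((386,463),(33,42,122)),((386,492),(41,42,122)),((27,491),(41,-42,122)),
((150,227),(-15,-27.2,74)),((365,227),(-15,27.2,74)),((155,343),(15,-27.2,74)),((152,137),(-37,-27.2,66)),((370,137),(-37,27.2,66))]
px=np.array([f[0] for f in F])/4-.375+[140,125]
def P(p):
    a=p[2];c=[]
    for _,(x,y,z) in F:
        x=p[3] if x is None else x/1e3;y=y/1e3
        c.append([p[0]+x*np.cos(a)-y*np.sin(a),p[1]+x*np.sin(a)+y*np.cos(a),z/1e3])
    return np.array(c)
s=least_squares(lambda p:(proj(K,M,P(p))-px).ravel(),[.665,-.162,-.31,-.06],loss="soft_l1")
print(s.x,np.degrees(s.x[2]));print(np.round((proj(K,M,P(s.x))-px),1).tolist())
X,Y,a=s.x[:3]
for u,v,z in ((220,205,.12),(185,415,.12),(205,315,.12)):
    w=ray(K,M,u/4-.375+140,v/4-.375+125,z)[:2]-[X,Y];print(w@[np.cos(a),np.sin(a)],w@[-np.sin(a),np.cos(a)])
# cell free-end position
for u,v in((290,220),(351,220),(320.5,252)):print(ray(K,M,u,v,.2611+.0165-.007))
T=pose();print(T[:3,3],np.degrees(np.arctan2(T[1,0],T[0,0])))
E
python3 fit.py
```

```text
[ 0.66682549 -0.16202938 -0.32055974 -0.06141976] -18.36672029189276
[[-0.5, -0.1], [1.0, 0.2], [-0.8, -1.1], [0.7, 0.1], [1.2, 1.1], [0.3, 0.7], [-0.6, -0.3], [-0.7, 0.2], [1.0, -0.2], [-0.3, -0.4], [-1.3, 0.0]]
-0.02554625023168196 0.007447804291432749
0.022400270852563853 -0.0046912553371107205
-0.0009135162563418806 0.0019607756020300015
[ 0.67914743 -0.0568387   0.2706    ]
[ 0.68823396 -0.02869467  0.2706    ]
[ 0.6992168  -0.04777548  0.2706    ]
[ 0.71705089 -0.05275821  0.26113884] 162.18218172097315
```

```bash
python3 - <<'E'
from h import *
d=np.load("w3.npz");K,M=d["K"],d["M"];g=cv2.cvtColor(d["f"],cv2.COLOR_RGB2GRAY)
print(g[212:236,305].tolist());print(g[260,280:365].tolist());print(g[240,280:365].tolist())
T=M@np.linalg.inv(vision.camera("wrist")["hand_eye"])
for v in (219,226,227,228):
    for u in (320.5,):
        p=ray(K,M,u,v,.2936);print(v,(np.linalg.inv(T)@np.r_[p,1])[:3])
a=np.radians(-18.37);X,Y=.6668,-.162
def st(x,y):return X+x*np.cos(a)-y*np.sin(a),Y+x*np.sin(a)+y*np.cos(a)
print(st(-.16,0)); rows(*st(-.16,0),.12,161.63)
E
```

```text
[125, 129, 122, 126, 126, 127, 122, 109, 111, 113, 115, 111, 113, 110, 112, 115, 133, 155, 154, 151, 149, 151, 156, 154]
[125, 122, 122, 123, 127, 123, 124, 126, 130, 147, 153, 148, 151, 151, 150, 151, 151, 151, 155, 151, 148, 148, 146, 151, 153, 151, 153, 158, 156, 149, 129, 107, 103, 106, 104, 102, 103, 99, 102, 101, 100, 102, 102, 105, 102, 104, 105, 103, 102, 105, 124, 145, 149, 148, 150, 152, 156, 153, 154, 153, 152, 156, 157, 155, 157, 150, 151, 145, 147, 150, 148, 133, 96, 49, 51, 50, 71, 95, 98, 96, 90, 93, 90, 96, 97]
[121, 122, 124, 126, 126, 123, 125, 123, 129, 152, 153, 152, 151, 149, 153, 152, 152, 151, 150, 150, 150, 148, 154, 150, 152, 153, 155, 152, 157, 155, 154, 152, 153, 150, 152, 150, 147, 147, 145, 143, 145, 145, 145, 150, 152, 152, 151, 150, 154, 149, 149, 149, 150, 151, 152, 150, 153, 155, 153, 151, 150, 154, 154, 154, 153, 155, 149, 149, 144, 148, 149, 151, 116, 61, 64, 63, 58, 93, 128, 122, 113, 117, 97, 56, 54]
219 [ 4.09884116e-02  7.78720754e-05 -3.29875999e-02]
226 [ 3.79648200e-02  7.77265472e-05 -3.30059765e-02]
227 [ 3.75302123e-02  7.77056291e-05 -3.30086179e-02]
228 [ 3.70949333e-02  7.76846788e-05 -3.30112634e-02]
(np.float64(0.5149534151973857), np.float64(-0.11157565385865192))
row [ 0.5803 -0.3941  0.4746] 0.0016 steps 6.09320443396124 0.08170430223780828
```

```bash
python3 -m handwheel '[[0.05,-0.03,0.01,0.002],[0.13,-0.09,0.04,0.002],[0.24,-0.16,0.07,0.002],[0.36,-0.24,0.11,0.002],[0.46,-0.31,0.15,0.002],[0.55,-0.37,0.2,0.002],[0.6,-0.39,0.3,0.002],[0.613,-0.394,0.4,0.002],[0.613,-0.394,0.5,0.002],[0.613,-0.394,0.6,0.002],[0.613,-0.394,0.68,0.002],[0.613,-0.394,0.72,0.002],[0.613,-0.394,0.72,0.002],[0.613,-0.394,0.72,0.002]]'
cat >> h.py <<'E'
A=np.radians(-18.37);X0,Y0=.6668,-.162
def st(x,y):return X0+x*np.cos(A)-y*np.sin(A),Y0+x*np.sin(A)+y*np.cos(A)
def inst(n=4):
    ps=[];fs=[];ms=[]
    for i in range(n):
        vision.camera("wrist");o=robot.get_obs();T=pose();w=T[:2,3]-[X0,Y0]
        ps.append([1e3*(w@[np.cos(A),np.sin(A)]),1e3*(w@[-np.sin(A),np.cos(A)]),1e3*T[2,3],np.degrees(np.arctan2(T[1,0],T[0,0]))])
        fs.append(np.r_[R.from_euler("z",-A).apply(o["ft_force"]),o["moment"]])
    print("stand xyz mm, deg",np.mean(ps,0).round(2),np.std(ps,0).round(2),"F,M in stand",np.mean(fs,0).round(3),"t",o["time"])
E
python3 -c "
from h import *
inst(6)"
```

```text
time: 9.83
position: [0.5073, -0.1092, 0.0472]
tool_rot: [0.161, 0.987, 0.0, -0.0]
ft_force: [-0.2, 0.2, -3.1]
grip_width: 0.0275
grip_force: 55.0
stand xyz mm, deg [-166.57   -0.88   48.31  161.42] [0.23 0.27 0.2  0.03] F,M in stand [-0.055  0.334 -3.334  0.036  0.212  0.014] t 10.1333
```

```bash
python3 -m handwheel '[[0,0.003,0.03,-0.0006],[0,0.003,0.055,-0.0006],[0,0.003,0.063,-0.0006],[0,0.003,0.063,-0.0006],[0,0.003,0.063,-0.0006]]'
python3 -m handwheel '[[-0.02,0,0,0],[-0.04,0,0,0],[-0.06,0,0,0],[-0.08,0,0,0],[-0.1,0,0,0],[-0.1,0,0,0],[-0.1,0,0,0]]'
python3 -c "
from h import *
inst(5)"
```

```text
time: 10.55
position: [0.5073, -0.1095, 0.0274]
tool_rot: [0.16, 0.987, 0.0, -0.001]
ft_force: [-0.7, -0.1, -3.3]
grip_width: 0.0276
grip_force: 55.0
time: 11.13
position: [0.5366, -0.1193, 0.0281]
tool_rot: [0.16, 0.987, -0.0, 0.0]
ft_force: [-0.9, -0.5, -2.9]
grip_width: 0.0276
grip_force: 55.0
stand xyz mm, deg [-138.08   -0.34   27.96  161.58] [0.17 0.02 0.03 0.  ] F,M in stand [-0.492 -0.329 -3.388  0.048  0.196 -0.008] t 11.3833
```

```bash
python3 -m handwheel '[[0,0.001,0.002,0],[0,0.001,0.004,0],[0,0.001,0.005,0],[0,0.001,0.005,0]]'
python3 -c "
from h import *
inst(4)"
python3 -m handwheel '[[0,0,0.002,0],[0,0,0.003,0],[0,0,0.003,0]]'
python3 -c "
from h import *
inst(4)"
```

```text
time: 11.72
position: [0.536, -0.1187, 0.0265]
tool_rot: [0.16, 0.987, 0.0, -0.0]
ft_force: [-0.6, -0.2, -2.3]
grip_width: 0.0272
grip_force: 55.0
stand xyz mm, deg [-1.3761e+02 -1.1000e-01  2.6600e+01  1.6158e+02] [0.06 0.01 0.02 0.  ] F,M in stand [-0.814  0.186 -2.421  0.074  0.167  0.005] t 11.9167
time: 12.17
position: [0.5363, -0.1188, 0.0257]
tool_rot: [0.16, 0.987, -0.0, 0.0]
ft_force: [-1.2, 0.1, -0.2]
grip_width: 0.0276
grip_force: 55.0
stand xyz mm, deg [-1.3748e+02 -1.4000e-01  2.5770e+01  1.6158e+02] [0.01 0.01 0.01 0.  ] F,M in stand [-1.271 -0.111 -0.764  0.075  0.143  0.003] t 12.3667
```

```bash
python3 -m handwheel '[[-0.015,0,0,0],[-0.035,0,0,0],[-0.055,0,0,0],[-0.075,0,0,0],[-0.095,0,0,0],[-0.115,0,0,0],[-0.135,0,0,0],[-0.155,0,0,0],[-0.17,0,0,0],[-0.178,0,0,0],[-0.178,0,0,0]]'
python3 -c "
from h import *
inst(4)"
```

```text
time: 13.28
position: [0.5881, -0.1361, 0.0258]
tool_rot: [0.16, 0.987, -0.0, 0.001]
ft_force: [-1.2, 0.1, 2.2]
grip_width: 0.0274
grip_force: 55.0
stand xyz mm, deg [-82.85  -0.23  25.87 161.58] [0.   0.01 0.01 0.  ] F,M in stand [ 0.049  0.305  1.245  0.053 -0.045  0.019] t 13.4833
```

```bash
python3 -m handwheel '[[-0.005,0,0,0],[-0.01,0,0,0],[-0.015,0,0,0],[-0.02,0,0,0],[-0.02,0,0,0]]'
python3 -c "
from h import *
inst(2)"
python3 -m handwheel '[[-0.002,0,0,0],[-0.004,0,0,0],[-0.004,0,0,0]]'
python3 -c "
from h import *
inst(2)"
```

```text
time: 13.9
position: [0.591, -0.1369, 0.0258]
tool_rot: [0.16, 0.987, 0.0, -0.002]
ft_force: [-4.3, 2.5, 5.8]
grip_width: 0.0272
grip_force: 55.0
stand xyz mm, deg [-7.9900e+01 -7.0000e-02  2.5820e+01  1.6159e+02] [0.   0.01 0.   0.  ] F,M in stand [-4.409 -0.216  5.675  0.163  0.581 -0.02 ] t 14.0
time: 14.25
position: [0.5917, -0.1371, 0.0258]
tool_rot: [0.16, 0.987, 0.0, -0.002]
ft_force: [-4.6, 1.3, 5.4]
grip_width: 0.0276
grip_force: 55.0
stand xyz mm, deg [-7.9090e+01 -5.0000e-02  2.5820e+01  1.6159e+02] [0.02 0.   0.02 0.  ] F,M in stand [-4.885  0.791  6.397  0.204  0.7   -0.031] t 14.35
```

```bash
python3 -m handwheel '[[0,0,-0.002,0],[0,0,-0.003,0],[0,0,-0.003,0]]'
python3 -c "
from h import *
inst(3);f,K,M=shot('wrist');cv2.imwrite('pics/w4.png',f[:,:,::-1])"
python3 -m handwheel '[[-0.002,0,0,0],[-0.004,0,0,0],[-0.006,0,0,0],[-0.006,0,0,0]]'
python3 -c "
from h import *
inst(3)"
```

```text
time: 14.6
position: [0.5937, -0.1379, 0.0262]
tool_rot: [0.16, 0.987, 0.0, -0.0]
ft_force: [-1.0, -0.0, -1.4]
grip_width: 0.0274
grip_force: 55.0
stand xyz mm, deg [-76.94  -0.17  26.13 161.58] [0.   0.01 0.02 0.  ] F,M in stand [-0.997  0.001 -0.819  0.086  0.207  0.019] t 14.75
time: 15.13
position: [0.5958, -0.1386, 0.0264]
tool_rot: [0.16, 0.987, -0.0, 0.0]
ft_force: [0.1, 1.0, -1.9]
grip_width: 0.0276
grip_force: 55.0
stand xyz mm, deg [-74.79  -0.21  26.49 161.58] [0.01 0.   0.03 0.  ] F,M in stand [-0.02  -0.388 -2.376  0.036  0.1   -0.008] t 15.2833
```

```bash
python3 -m handwheel '[[-0.002,0,0,0],[-0.004,0,0,0],[-0.004,0,0,0]]'
python3 -c "
from h import *
inst(3)"
python3 -m handwheel '[[-0.002,0,0,0],[-0.004,0,0,0],[-0.004,0,0,0]]'
python3 -c "
from h import *
inst(3)"
```

```text
time: 15.53
position: [0.5958, -0.1386, 0.0264]
tool_rot: [0.16, 0.987, 0.0, -0.001]
ft_force: [-2.0, 1.2, -1.3]
grip_width: 0.0277
grip_force: 55.0
stand xyz mm, deg [-7.4830e+01 -1.3000e-01  2.6360e+01  1.6158e+02] [0.01 0.01 0.01 0.  ] F,M in stand [-3.181 -0.244 -2.181  0.101  0.469 -0.057] t 15.6833
time: 15.93
position: [0.5958, -0.1385, 0.0261]
tool_rot: [0.16, 0.987, 0.0, -0.002]
ft_force: [-4.8, 1.3, -0.1]
grip_width: 0.0275
grip_force: 55.0
stand xyz mm, deg [-7.4850e+01 -5.0000e-02  2.6160e+01  1.6158e+02] [0.   0.01 0.01 0.  ] F,M in stand [-5.802 -0.417 -0.458  0.18   0.872 -0.1  ] t 16.0833
```

```bash
python3 -m handwheel '[[0.002,0,0.001,0],[0.004,0,0.002,0],[0.004,0,0.002,0]]'
python3 -c "
from h import *
inst(2)"
python3 -m handwheel '[[0,0,0,0],[0,0,0,0],[0,0,0,0],[0,0,0,0],[0,0,0,0]]' 45 30
python3 -c "
from h import *
inst(2)"
```

```text
time: 16.33
position: [0.5958, -0.1385, 0.026]
tool_rot: [0.16, 0.987, 0.0, -0.001]
ft_force: [-4.7, 1.5, 1.9]
grip_width: 0.0274
grip_force: 55.0
stand xyz mm, deg [-7.4790e+01 -7.0000e-02  2.6040e+01  1.6158e+02] [0.02 0.01 0.   0.  ] F,M in stand [-5.869  0.257  1.061  0.273  0.832 -0.079] t 16.4333
time: 16.85
position: [0.5977, -0.1394, 0.0264]
tool_rot: [0.16, 0.987, -0.0, 0.001]
ft_force: [-0.1, -0.2, 0.0]
grip_width: 0.0387
grip_force: 0.0
stand xyz mm, deg [-73.16  -0.25  26.17 161.58] [0.14 0.01 0.06 0.  ] F,M in stand [-0.085  0.364  0.084 -0.002  0.     0.001] t 16.95
```

```bash
python3 -m handwheel '[[0,0,-0.03,0],[0,0,-0.1,0],[0,0,-0.22,0],[0,0,-0.35,0],[0,0,-0.48,0],[0,0,-0.61,0],[-0.1,0,-0.7,0],[-0.2,0,-0.75,0],[-0.33,0,-0.78,0],[-0.44,0,-0.78,0],[-0.49,0,-0.78,0],[-0.49,0,-0.78,0],[-0.49,0,-0.78,0]]'
python3 - <<'E'
from h import *
inst(2)
f,K,M=shot("wrist");np.savez("w5.npz",K=K,M=M,f=f)
c=[[*st(x,y),.1] for x in(-.12,.09) for y in(-.07,.07)];u=proj(K,M,c);print(u)
l,t=np.maximum(u.min(0).astype(int),0);r,b=u.max(0).astype(int);t=max(t,0);b=min(b,480);print(l,t,r,b)
k=min(800/(r-l),600/(b-t));cv2.imwrite("pics/w5c.png",cv2.resize(f[t:b,l:r],None,fx=k,fy=k,interpolation=cv2.INTER_CUBIC)[:,:,::-1]);print(k)
E
```

```text
time: 18.03
position: [0.7358, -0.1853, 0.2594]
tool_rot: [0.16, 0.987, 0.0, -0.001]
ft_force: [-0.6, 0.7, 0.6]
grip_width: 0.0392
grip_force: 0.0
stand xyz mm, deg [ 7.1870e+01 -1.7000e-01  2.5972e+02  1.6159e+02] [0.14 0.01 0.15 0.  ] F,M in stand [-0.552  0.009  0.118 -0.014  0.024  0.007] t 18.1333
[[234.89425799 -14.3446237 ]
 [405.96281488 -14.61409476]
 [249.02050109 232.97599597]
 [392.18471292 232.8651556 ]]
234 0 405 232
2.586206896551724
```

View pics/w5c.png

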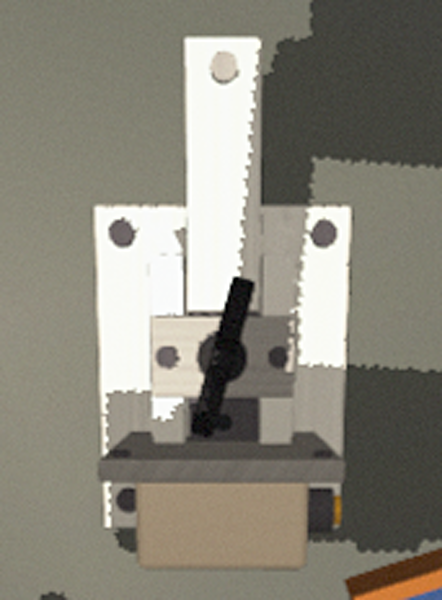

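The cell is in, with its free end at crop (223,40). The wing runs from crop (242,280) to (204,433), with its hub at (222,355).

```bash
python3 - <<'E'
from h import *
d=np.load("w5.npz");K,M,f=d["K"],d["M"],d["f"];g=cv2.cvtColor(f,cv2.COLOR_RGB2GRAY)
l=234;k=2.5862
c,s=np.cos(A),np.sin(A)
def S(u,v,z):
    w=ray(K,M,u,v,z)[:2]-[X0,Y0];return (1e3*np.array([w@[c,s],w@[-s,c]])).round(1)
for u,v in((242,280),(205,432),(222,355)):print(S(u/k+l,v/k,.124))
m=(g<45).astype(np.uint8);m[:108]=0;m[169:]=0;m[:,:305]=0;m[:,:310]=0;m[:,334:]=0
n,lab,stt,_=cv2.connectedComponentsWithStats(m);i=1+np.argmax(stt[1:,4]);v,u=np.nonzero(lab==i)
P=np.array([S(a,b,.122) for a,b in zip(u,v)],np.float32);print(stt[i],cv2.minAreaRect(P))
q=P-P.mean(0);w,V=np.linalg.eigh(q.T@q);print("axis deg",np.degrees(np.arctan2(V[1,1],V[0,1])),P.mean(0))
for z in(.04+.022,): print("free end button",S(223/k+l,66/k,.062), "free end", S(223/k+l,39/k,.058))
o=robot.get_obs();print(o["q"])
for r in vision.look_for("wrist","wing_mid")[:2]:print(r, S(r["point"][1],r["point"][0],.1115))
E
```

```text
[-23.6   5.9]
[24.3 -6.3]
[-0.5 -0.6]
[310 108  22  61 605] ((0.8379287719726562, 0.27845287322998047), (12.374722480773926, 51.4307975769043), 77.92471313476562)
axis deg 166.25218 [ 1.2413255  -0.16396843]
free end button [-100.5   -0.2] free end [-110.3   -0.2]
[-3.93259879e-01  6.79512017e-01  9.77287364e-01 -2.13565730e-05
  1.48628226e+00 -1.64277311e+00]
{'point': [136.4, 319.8], 'conf': 0.82} [-1.1 -0.6]
```

```bash
python3 -c "
from h import *
rows(*st(0,-.0003),.16,148);rows(*st(0,-.0003),.088,148)"
```

```text
row [ 0.2391 -0.0009  0.3347] 0.0378 steps 2.958984894773754 1.8983764509134364
row [ 0.2389 -0.0009  0.5747] 0.0378 steps 4.477216612454289 1.8983764509134364
```

```bash
python3 -m handwheel '[[0.08,0,0.05,0.015],[0.16,0,0.1,0.03],[0.22,-0.001,0.17,0.038],[0.239,-0.001,0.25,0.038],[0.239,-0.001,0.3,0.038],[0.239,-0.001,0.33,0.038],[0.239,-0.001,0.33,0.038],[0.239,-0.001,0.33,0.038]]'
python3 -c "
from h import *
inst(4)"
```

```text
time: 18.9
position: [0.6681, -0.163, 0.1614]
tool_rot: [0.276, 0.961, -0.0, 0.0]
ft_force: [0.2, -0.6, 0.8]
grip_width: 0.0391
grip_force: 0.0
stand xyz mm, deg [  2.53  -0.62 162.43 147.9 ] [0.14 0.01 0.15 0.  ] F,M in stand [-0.206 -0.172  0.311  0.001  0.002 -0.013] t 19.1
```

```bash
python3 -m handwheel '[[0.008,-0.001,0.05,0],[0.008,-0.001,0.11,0],[0.008,-0.001,0.16,0],[0.008,-0.001,0.2,0],[0.008,-0.001,0.225,0],[0.008,-0.001,0.24,0],[0.008,-0.001,0.245,0],[0.008,-0.001,0.245,0]]'
python3 -c "
from h import *
inst(3)"
python3 -m handwheel '[[0,0,0,0],[0,0,0,0],[0,0,0,0],[0,0,0,0],[0,0,0,0],[0,0,0,0],[0,0,0,0]]' 2 10
python3 -c "
from h import *
inst(3)"
```

```text
time: 19.77
position: [0.6661, -0.1621, 0.0876]
tool_rot: [0.276, 0.961, -0.0, 0.0]
ft_force: [-0.1, -0.0, -0.6]
grip_width: 0.039
grip_force: 0.0
stand xyz mm, deg [ -0.32  -0.31  88.25 147.9 ] [0.07 0.   0.15 0.  ] F,M in stand [ 0.067 -0.084 -0.146 -0.045  0.027 -0.014] t 19.9167
time: 20.5
position: [0.6658, -0.1619, 0.0875]
tool_rot: [0.277, 0.961, 0.0, 0.0]
ft_force: [-0.1, 0.1, 0.4]
grip_width: 0.0083
grip_force: 10.0
stand xyz mm, deg [ -0.98  -0.24  87.5  147.88] [0.01 0.   0.01 0.01] F,M in stand [ 0.069 -0.002  0.77  -0.028  0.024 -0.167] t 20.65
```

```bash
python3 -m handwheel '[[0,0,0,0],[0,0,0.0005,0.008],[0,0,0.001,0.016],[0,0,0.0016,0.024],[0,0,0.0021,0.032]]' 2 40 >/dev/null
python3 -c "
from h import *
inst(3)"
python3 -m handwheel '[[0,0,0.0005,0.008],[0,0,0.001,0.016],[0,0,0.0016,0.024],[0,0,0.0021,0.032]]'
python3 -c "
from h import *
inst(3)"
```

```text
stand xyz mm, deg [-9.1000e-01 -2.0000e-02  8.6970e+01  1.3638e+02] [0.01 0.02 0.01 0.11] F,M in stand [-0.733  1.035  1.365  0.089 -0.002  0.049] t 21.2167
time: 21.55
position: [0.6661, -0.1616, 0.0863]
tool_rot: [0.463, 0.886, 0.0, 0.0]
ft_force: [-0.1, 1.3, 0.9]
grip_width: 0.0076
grip_force: 40.0
stand xyz mm, deg [ -0.76   0.19  86.33 124.89] [0.01 0.   0.02 0.1 ] F,M in stand [ 0.207  1.117  1.148  0.216 -0.098  0.061] t 21.7
```

```bash
cat >> h.py <<'E'
def tq(n=3):
    o=robot.get_obs();L=[(o["moment"][2],o["joint_torque"][5])]
    for i in range(n):
        vision.camera("wrist");o=robot.get_obs();L.append((o["moment"][2],o["joint_torque"][5]))
    T=pose();print("mz,t6",np.round(L,3).tolist(),"deg",np.degrees(np.arctan2(T[1,0],T[0,0])).round(2),"z",T[2,3].round(4),"F",o["ft_force"].round(1),"w",o["grip_width"].round(4))
E
python3 -m handwheel '[[0,0,0.0003,0.004],[0,0,0.0005,0.008],[0,0,0.0008,0.012],[0,0,0.001,0.016],[0,0,0.0013,0.02]]' >/dev/null
python3 -c "
from h import *
tq(3)"
python3 -m handwheel '[[0,0,0.0003,0.004],[0,0,0.0005,0.008],[0,0,0.0008,0.012],[0,0,0.001,0.016],[0,0,0.0013,0.02]]' >/dev/null
python3 -c "
from h import *
tq(3)"
```

```text
Traceback (most recent call last):
  File "h.py", line 33, in tq
    T=pose();print("mz,t6",np.round(L,3).tolist(),"deg",np.degrees(np.arctan2(T[1,0],T[0,0])).round(2),"z",T[2,3].round(4),"F",o["ft_force"].round(1),"w",o["grip_width"].round(4))
                                                                                                                                                          ^^^^^^^^^^^^^^^^^^^^^
AttributeError: 'float' object has no attribute 'round'
Traceback (most recent call last):
  File "h.py", line 33, in tq
    T=pose();print("mz,t6",np.round(L,3).tolist(),"deg",np.degrees(np.arctan2(T[1,0],T[0,0])).round(2),"z",T[2,3].round(4),"F",o["ft_force"].round(1),"w",o["grip_width"].round(4))
                                                                                                                                                          ^^^^^^^^^^^^^^^^^^^^^
AttributeError: 'float' object has no attribute 'round'
```

```bash
sed -i 's/o\["grip_width"\].round(4)/round(float(o["grip_width"]),4)/' h.py
python3 -c "
from h import *
tq(1)"
python3 -m handwheel '[[0,0,0.0003,0.004],[0,0,0.0005,0.008],[0,0,0.0008,0.012],[0,0,0.001,0.016],[0,0,0.0013,0.02]]' >/dev/null
python3 -c "
from h import *
tq(3)"
```

```text
mz,t6 [[0.155, 0.146], [0.175, 0.129]] deg 110.53 z 0.0855 F [3.4 3.9 1.3] w 0.0082
mz,t6 [[0.215, 0.009], [0.179, 0.24], [0.085, 0.227], [0.13, 0.14]] deg 103.33 z 0.0851 F [4.3 3.8 1. ] w 0.0079
```

```bash
python3 -m handwheel '[[0.001,0.002,0.0003,0.004],[0.002,0.004,0.0005,0.008],[0.0023,0.0047,0.0008,0.012],[0.0023,0.0047,0.001,0.016]]' >/dev/null
python3 -c "
from h import *
tq(2)"
python3 -m handwheel '[[0,0,0.0003,0.004],[0,0,0.0005,0.008],[0,0,0.0008,0.012],[0,0,0.001,0.016]]' >/dev/null
python3 -c "
from h import *
tq(2)"
python3 -m handwheel '[[0,0,0.0003,0.004],[0,0,0.0005,0.008],[0,0,0.0008,0.012],[0,0,0.001,0.016]]' >/dev/null
python3 -c "
from h import *
tq(2)"
```

```text
mz,t6 [[0.191, 0.005], [0.155, 0.237], [0.064, 0.231]] deg 97.58 z 0.0848 F [1.4 2.  1. ] w 0.008
mz,t6 [[0.222, 0.004], [0.162, 0.238], [0.14, 0.23]] deg 91.82 z 0.0845 F [1.8 0.5 1.5] w 0.0078
mz,t6 [[0.167, 0.005], [0.133, 0.239], [0.092, 0.231]] deg 86.06 z 0.0842 F [0.8 1.2 0.3] w 0.0077
```

```bash
python3 -m handwheel '[[0,0,0.0003,0.004],[0,0,0.0005,0.008],[0,0,0.0008,0.012],[0,0,0.001,0.016],[0,0,0.0013,0.02],[0,0,0.0016,0.024]]' >/dev/null
python3 -c "
from h import *
tq(2)"
python3 -m handwheel '[[0,0,0.0003,0.004],[0,0,0.0005,0.008],[0,0,0.0008,0.012],[0,0,0.001,0.016],[0,0,0.0013,0.02],[0,0,0.0016,0.024]]' >/dev/null
python3 -c "
from h import *
tq(2)"
python3 -m handwheel '[[0,0,0.0003,0.004],[0,0,0.0005,0.008],[0,0,0.0008,0.012],[0,0,0.001,0.016],[0,0,0.0013,0.02],[0,0,0.0016,0.024]]' >/dev/null
python3 -c "
from h import *
tq(2)"
```

```text
mz,t6 [[0.249, 0.005], [0.158, 0.24], [0.115, 0.232]] deg 77.42 z 0.0837 F [2.6 0.8 0.5] w 0.0076
mz,t6 [[0.243, 0.007], [0.184, 0.242], [0.14, 0.234]] deg 68.78 z 0.0833 F [3.6 1.1 0.3] w 0.0075
mz,t6 [[0.205, 0.01], [0.152, 0.245], [0.133, 0.237]] deg 60.14 z 0.0828 F [ 4.5 -0.3 -0.8] w 0.0077
```

```bash
python3 -m handwheel '[[0.001,0.001,0.0003,0.004],[0.002,0.003,0.0005,0.008],[0.0025,0.0043,0.0008,0.012],[0.0025,0.0043,0.001,0.016],[0.0025,0.0043,0.0013,0.02],[0.0025,0.0043,0.0016,0.024]]' >/dev/null
python3 -c "
from h import *
tq(2)"
python3 -m handwheel '[[0,0,0.0003,0.004],[0,0,0.0005,0.008],[0,0,0.0008,0.012],[0,0,0.001,0.016]]' >/dev/null
python3 -c "
from h import *
tq(2)"
python3 -m handwheel '[[0,0,0.0003,0.004],[0,0,0.0005,0.008],[0,0,0.0008,0.012],[0,0,0.001,0.016]]' >/dev/null
python3 -c "
from h import *
tq(2);print(robot.get_obs()['time'])"
```

```text
mz,t6 [[0.18, 0.004], [0.156, 0.239], [0.137, 0.231]] deg 51.51 z 0.0823 F [ 1. -1.  1.] w 0.0075
mz,t6 [[0.214, 0.005], [0.116, 0.24], [0.1, 0.232]] deg 45.75 z 0.0819 F [ 0.1 -1.5  1.7] w 0.0075
mz,t6 [[0.172, 0.006], [0.174, 0.241], [0.166, 0.234]] deg 39.99 z 0.0816 F [ 1.1 -2.4  1. ] w 0.0077
28.0167
```

```bash
python3 -m handwheel '[[0,0,0.0003,0.004],[0,0,0.0005,0.008],[0,0,0.0008,0.012],[0,0,0.001,0.016]]' >/dev/null
python3 -c "
from h import *
tq(2)"
python3 -m handwheel '[[0,0,0.0003,0.004],[0,0,0.0005,0.008],[0,0,0.0008,0.012],[0,0,0.001,0.016]]' >/dev/null
python3 -c "
from h import *
tq(2)"
python3 -m handwheel '[[0,0,0.0003,0.004],[0,0,0.0005,0.008],[0,0,0.0008,0.012],[0,0,0.001,0.016]]' >/dev/null
python3 -c "
from h import *
tq(2)"
python3 -m handwheel '[[0,0,0.0003,0.004],[0,0,0.0005,0.008],[0,0,0.0008,0.012],[0,0,0.001,0.016]]' >/dev/null
python3 -c "
from h import *
tq(2);print(robot.get_obs()['time'])"
```

```text
mz,t6 [[0.19, 0.013], [0.161, 0.249], [0.153, 0.241]] deg 34.23 z 0.0814 F [ 0.8 -3.3 -0.1] w 0.0073
mz,t6 [[0.253, 0.022], [0.165, 0.258], [0.144, 0.251]] deg 28.48 z 0.081 F [-0.1 -3.7  0.4] w 0.0079
mz,t6 [[0.194, 0.033], [0.216, 0.269], [0.152, 0.261]] deg 22.72 z 0.0808 F [ 0.8 -4.8  0.2] w 0.0074
mz,t6 [[0.241, 0.044], [0.181, 0.285], [0.217, 0.259]] deg 16.96 z 0.0805 F [ 1.6 -5.9  0.1] w 0.0076
29.75
```

```bash
python3 -m handwheel '[[0,0.002,0.0003,0.004],[0,0.004,0.0005,0.008],[0,0.006,0.0008,0.012],[0,0.006,0.001,0.016]]' >/dev/null
python3 -c "
from h import *
tq(3)"
python3 -m handwheel '[[0,0,0.0003,0.004],[0,0,0.0005,0.008],[0,0,0.0008,0.012],[0,0,0.001,0.016]]' >/dev/null
python3 -c "
from h import *
tq(3);print(robot.get_obs()['time'])"
```

```text
mz,t6 [[0.208, 0.037], [0.213, 0.267], [0.161, 0.264], [0.129, 0.172]] deg 11.12 z 0.0802 F [-0.5 -1.9  2.7] w 0.0076
mz,t6 [[0.286, 0.054], [0.226, 0.283], [0.253, 0.279], [0.181, 0.189]] deg 5.39 z 0.0799 F [-0.6 -2.8  3. ] w 0.008
30.7167
```

```bash
for i in 1; do
python3 -m handwheel '[[0,0.0005,0.0002,0.003]]' >/dev/null; python3 -c "from h import *;tq(0)"
python3 -m handwheel '[[0,0.0005,0.0002,0.003]]' >/dev/null; python3 -c "from h import *;tq(0)"
python3 -m handwheel '[[0,0.0005,0.0002,0.003]]' >/dev/null; python3 -c "from h import *;tq(0)"
python3 -m handwheel '[[0,0.0005,0.0002,0.003]]' >/dev/null; python3 -c "from h import *;tq(0)"
python3 -m handwheel '[[0,0.0005,0.0002,0.003]]' >/dev/null; python3 -c "from h import *;tq(0);print(robot.get_obs()['time'])"
done
```

```text
mz,t6 [[0.259, 0.002]] deg 4.27 z 0.0798 F [-1.1 -3.6  3.1] w 0.0078
mz,t6 [[0.25, 0.082]] deg 3.12 z 0.0797 F [-0.8 -2.8  3.5] w 0.0076
mz,t6 [[0.267, 0.098]] deg 2.02 z 0.0797 F [-1.9 -1.7  3.4] w 0.0076
mz,t6 [[0.276, 0.101]] deg 0.93 z 0.0796 F [-1.2 -1.5  3.5] w 0.0074
mz,t6 [[0.264, 0.102]] deg -0.16 z 0.0796 F [-1.1 -0.5  4.1] w 0.0077
31.1333
```

```bash

python3 -m handwheel '[[0,0,0.0001,0.003]]' >/dev/null; python3 -c "from h import *;tq(0)"
python3 -m handwheel '[[0,0,0.0001,0.003]]' >/dev/null; python3 -c "from h import *;tq(0)"
python3 -m handwheel '[[0,0,0.0002,0.003]]' >/dev/null; python3 -c "from h import *;tq(0)"
python3 -m handwheel '[[0,0,0.0002,0.003]]' >/dev/null; python3 -c "from h import *;tq(0)"
python3 -m handwheel '[[0,0,0.0002,0.003]]' >/dev/null; python3 -c "from h import *;tq(0)"
python3 -m handwheel '[[0,0,0.0002,0.003]]' >/dev/null; python3 -c "from h import *;tq(0);print(robot.get_obs()['time'])"
```

```text
mz,t6 [[0.232, 0.102]] deg -1.24 z 0.0795 F [-2.6 -1.1  3.8] w 0.008
mz,t6 [[0.257, 0.104]] deg -2.32 z 0.0795 F [-0.7 -0.2  4.9] w 0.0078
mz,t6 [[0.221, 0.105]] deg -3.4 z 0.0794 F [-2.2  0.5  6.1] w 0.0077
mz,t6 [[0.27, 0.108]] deg -4.48 z 0.0794 F [-1.9  0.6  5. ] w 0.0075
mz,t6 [[0.254, 0.11]] deg -5.56 z 0.0793 F [-1.8  0.   5.8] w 0.0075
mz,t6 [[0.27, 0.112]] deg -6.64 z 0.0793 F [-0.7 -0.4  4.9] w 0.0074
31.6333
```

```bash

python3 -m handwheel '[[0,0,-0.0002,-0.003],[0,0,-0.0004,-0.006],[0,0,-0.0006,-0.009],[0,0,-0.0008,-0.012]]' >/dev/null; python3 -c "from h import *;tq(0)"
python3 -m handwheel '[[0,0,-0.0002,-0.003]]' >/dev/null; python3 -c "from h import *;tq(0)"
python3 -m handwheel '[[0,0,-0.0002,-0.003]]' >/dev/null; python3 -c "from h import *;tq(0)"
python3 -m handwheel '[[0,0,-0.0002,-0.003]]' >/dev/null; python3 -c "from h import *;tq(0)"
python3 -m handwheel '[[0,0,-0.0002,-0.003]]' >/dev/null; python3 -c "from h import *;tq(0)"
echo on
python3 -m handwheel '[[0,0,0.0002,0.003],[0,0,0.0004,0.006],[0,0,0.0006,0.009],[0,0,0.0008,0.012]]' >/dev/null; python3 -c "from h import *;tq(0)"
python3 -m handwheel '[[0,0,0.0002,0.003]]' >/dev/null; python3 -c "from h import *;tq(0)"
python3 -m handwheel '[[0,0,0.0002,0.003]]' >/dev/null; python3 -c "from h import *;tq(0)"
python3 -m handwheel '[[0,0,0.0002,0.003]]' >/dev/null; python3 -c "from h import *;tq(0)"
python3 -m handwheel '[[0,0,0.0002,0.003]]' >/dev/null; python3 -c "from h import *;tq(0)"
python3 -m handwheel '[[0,0,0.0002,0.003]]' >/dev/null; python3 -c "from h import *;tq(0);print(robot.get_obs()['time'])"
```

```text
mz,t6 [[-0.09, -0.006]] deg -2.29 z 0.0794 F [-2.8 -0.3  5.1] w 0.0077
mz,t6 [[-0.176, -0.008]] deg -1.21 z 0.0795 F [-2.1 -0.1  4.6] w 0.0074
mz,t6 [[-0.174, -0.01]] deg -0.14 z 0.0795 F [-2.3  0.7  5.3] w 0.0077
mz,t6 [[-0.178, -0.034]] deg 0.94 z 0.0796 F [-2.3  1.3  4.7] w 0.0075
mz,t6 [[-0.155, -0.008]] deg 2.04 z 0.0797 F [-2.1  0.7  4.8] w 0.0077
on
mz,t6 [[0.254, 0.103]] deg -2.27 z 0.0795 F [-2.6 -0.2  5.4] w 0.0073
mz,t6 [[0.244, 0.105]] deg -3.34 z 0.0794 F [-2.3 -0.7  6.6] w 0.0077
mz,t6 [[0.273, 0.107]] deg -4.43 z 0.0794 F [-2.7  0.3  5.6] w 0.0076
mz,t6 [[0.255, 0.109]] deg -5.51 z 0.0793 F [-1.8 -0.3  5.4] w 0.0075
mz,t6 [[0.199, 0.111]] deg -6.58 z 0.0793 F [-1.3 -1.3  5.5] w 0.0076
mz,t6 [[0.235, 0.113]] deg -7.66 z 0.0792 F [-3.   0.2  5.4] w 0.0078
33.05
```

```bash

python3 -m handwheel '[[0,0,0,0.003],[0,0,0,0.006]]' >/dev/null; python3 -c "from h import *;tq(0)"
python3 -m handwheel '[[0,0,0,0.003]]' >/dev/null; python3 -c "from h import *;tq(0)"
python3 -m handwheel '[[0,0,0.0001,0.003]]' >/dev/null; python3 -c "from h import *;tq(0)"
python3 -m handwheel '[[0,0,0.0001,0.003]]' >/dev/null; python3 -c "from h import *;tq(0)"
python3 -m handwheel '[[0,0,0.0001,0.003]]' >/dev/null; python3 -c "from h import *;tq(0)"
python3 -m handwheel '[[0,0,0.0001,0.003]]' >/dev/null; python3 -c "from h import *;tq(0)"
python3 - <<'E'
from h import *
f,K,M=shot("wrist");cv2.imwrite("pics/w6.png",f[:,:,::-1])
for r in masks("wrist","wing")[:2]:
    v,u=np.nonzero(r["mask"]);print(r["conf"],r["point"],len(u),cv2.minAreaRect(np.c_[u,v].astype(np.float32)),u.min(),u.max(),v.min(),v.max())
k=3;x=f[180:380,220:420];cv2.imwrite("pics/w6c.png",cv2.resize(x,(600,600),interpolation=cv2.INTER_CUBIC)[:,:,::-1]);tq(0)
print(robot.get_obs()["time"],robot.get_obs()["q"][5])
E
```

```text
mz,t6 [[0.281, 0.123]] deg -9.83 z 0.0791 F [-2.6  0.2  4.1] w 0.008
mz,t6 [[0.297, 0.118]] deg -10.92 z 0.0791 F [-2.  -0.2  3.7] w 0.0079
mz,t6 [[0.23, 0.12]] deg -12.02 z 0.079 F [-2.2 -0.7  5. ] w 0.0077
mz,t6 [[0.272, 0.123]] deg -13.11 z 0.079 F [-2.1 -0.1  5.3] w 0.0076
mz,t6 [[0.275, 0.126]] deg -14.19 z 0.0789 F [-2.2 -0.6  4.8] w 0.0078
mz,t6 [[0.264, 0.129]] deg -15.28 z 0.0789 F [-2.7  0.5  4. ] w 0.0075
0.97 [278.1, 320.9] 1146 ((321.0, 300.0), (106.0, 20.0), 90.0) 311 331 247 353
mz,t6 [[0.217, 0.295]] deg -15.22 z 0.0789 F [-1.9 -0.5  3.8] w 0.0075
33.7333 1.4349794158532168
```

View pics/w6c.png

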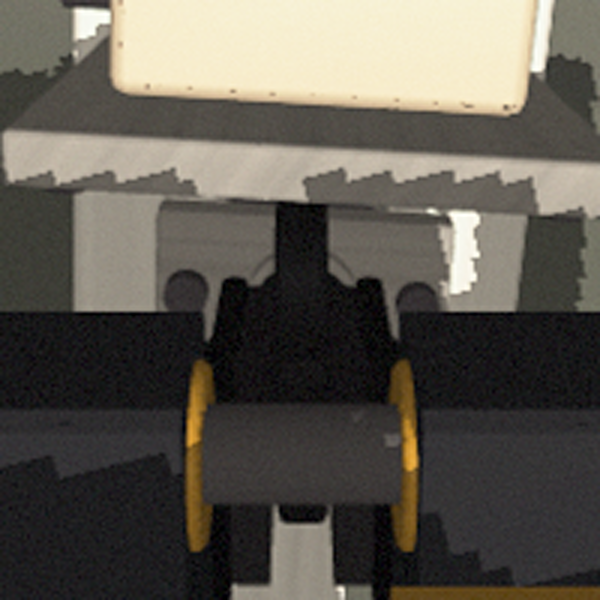

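```bash

python3 -m handwheel '[[0,0,0.0001,0.003],[0,0,0.0002,0.006]]' >/dev/null; python3 -c "from h import *;tq(0)"
python3 -m handwheel '[[0,0,0.0001,0.002]]' >/dev/null; python3 -c "from h import *;tq(0)"
python3 -m handwheel '[[0,0,0.0001,0.002]]' >/dev/null; python3 -c "from h import *;tq(0)"
python3 -m handwheel '[[0,0,0.0001,0.002]]' >/dev/null; python3 -c "from h import *;tq(0)"
python3 -m handwheel '[[0,0,0.0001,0.002]]' >/dev/null; python3 -c "from h import *;tq(0)"
python3 -m handwheel '[[0,0,0.0001,0.002]]' >/dev/null; python3 -c "from h import *;tq(0)"
python3 -m handwheel '[[0,0,0.0001,0.002]]' >/dev/null; python3 -c "from h import *;tq(0)"
python3 -m handwheel '[[0,0,0.0001,0.002]]' >/dev/null; python3 -c "from h import *;tq(0);print(robot.get_obs()['time'])"
```

```text
mz,t6 [[0.312, 0.119]] deg -17.43 z 0.0787 F [-2.7 -0.1  2.6] w 0.0076
mz,t6 [[0.269, 0.219]] deg -18.15 z 0.0787 F [-4.   0.6  3.9] w 0.0076
mz,t6 [[0.28, 0.193]] deg -18.85 z 0.0787 F [-3.  -0.4  4. ] w 0.0075
mz,t6 [[0.303, 0.189]] deg -19.57 z 0.0787 F [-3.8  0.4  3.3] w 0.0077
mz,t6 [[0.273, 0.191]] deg -20.29 z 0.0786 F [-4.1 -0.4  4.3] w 0.0076
mz,t6 [[0.3, 0.193]] deg -21.01 z 0.0786 F [-3.5 -0.2  2.3] w 0.0077
mz,t6 [[0.322, 0.195]] deg -21.73 z 0.0786 F [-2.3  0.2  3.9] w 0.0074
mz,t6 [[0.274, 0.197]] deg -22.45 z 0.0785 F [-4.4  0.   2.3] w 0.0078
34.4833
```

```bash
python3 -m handwheel '[[0,0,0,0],[0,0,0,0],[0,0,0,0],[0,0,0,0],[0,0,0,0],[0,0,0,0]]' 45
python3 -m handwheel '[[0,0,-0.02,0],[0,0,-0.06,0],[0,0,-0.12,0],[0,0,-0.22,0],[0,0,-0.34,0],[0,0,-0.46,0],[0.1,0,-0.55,0],[0.2,0,-0.6,0],[0.25,0,-0.6,0],[0.25,0,-0.6,0]]'
python3 - <<'E'
from h import *
inst(1);f,K,M=shot("wrist");np.savez("w7.npz",f=f,K=K,M=M);c,s=np.cos(A),np.sin(A)
def S(u,v,z):
    w=ray(K,M,u,v,z)[:2]-[X0,Y0];return (1e3*np.array([w@[c,s],w@[-s,c]]))
for r in masks("wrist","wing")[:2]:
    v,u=np.nonzero(r["mask"]);P=np.array([S(a,b,.113) for a,b in zip(u,v)],np.float32)
    print(r["conf"],len(u),cv2.minAreaRect(P))
f,K,M=shot("top")
for r in masks("top","cell"):
    v,u=np.nonzero(r["mask"]);P=np.array([S(a,b,.058) for a,b in zip(u,v)],np.float32);print("cell",r["conf"],r["point"],P.min(0),P.max(0))
E
```

```text
time: 34.98
position: [0.6693, -0.1634, 0.0786]
tool_rot: [0.981, -0.194, 0.0, -0.0]
ft_force: [-0.2, -0.4, -0.1]
grip_width: 0.0362
grip_force: 0.0
time: 35.82
position: [0.7418, -0.1939, 0.2621]
tool_rot: [0.981, -0.194, 0.004, 0.001]
ft_force: [-0.2, 0.2, 0.7]
grip_width: 0.0391
grip_force: 0.0
stand xyz mm, deg [ 78.42  -6.16 260.1  -22.4 ] [0. 0. 0. 0.] F,M in stand [ 0.067 -0.439 -0.653 -0.019  0.193 -0.05 ] t 35.8667
0.75 452 ((3.8073883056640625, -1.4561882019042969), (14.725870132446289, 49.28739929199219), 85.6463623046875)
0.58 9335 ((38.1456298828125, -2.140003204345703), (87.026123046875, 119.43988800048828), 87.85299682617188)
cell 0.91 [300.2, 175.4] [-499.46887  332.9203 ] [-391.30743  363.26163]
```

```bash
python3 - <<'E'
from h import *
f,K,M=shot("top");g=cv2.cvtColor(f,cv2.COLOR_RGB2GRAY).astype(np.float32)
for x in range(-124,-98,2):
    p=proj(K,M,[[*st(x/1e3,y/1e3),.058] for y in(-8,-4,0,4,8)]).astype(np.float32)
    print(x,cv2.remap(g,p[:,:1],p[:,1:],cv2.INTER_LINEAR).ravel().round().tolist())
E
```

```text
-124 [88.0, 88.0, 89.0, 88.0, 88.0]
-122 [89.0, 88.0, 89.0, 88.0, 88.0]
-120 [88.0, 88.0, 89.0, 88.0, 88.0]
-118 [88.0, 88.0, 88.0, 87.0, 88.0]
-116 [88.0, 89.0, 88.0, 88.0, 88.0]
-114 [88.0, 88.0, 88.0, 88.0, 88.0]
-112 [88.0, 88.0, 88.0, 89.0, 89.0]
-110 [88.0, 88.0, 89.0, 88.0, 89.0]
-108 [88.0, 88.0, 88.0, 88.0, 88.0]
-106 [88.0, 88.0, 88.0, 89.0, 88.0]
-104 [88.0, 88.0, 88.0, 89.0, 88.0]
-102 [88.0, 88.0, 88.0, 89.0, 89.0]
-100 [88.0, 88.0, 88.0, 88.0, 88.0]
```

```bash
python3 - <<'E'
from h import *
for c in("scene",):
    f,K,M=shot(c);g=cv2.cvtColor(f,cv2.COLOR_RGB2GRAY).astype(np.float32)
    for x in range(-126,-60,3):
        p=proj(K,M,[[*st(x/1e3,y/1e3),.058] for y in(-8,0,8)]).astype(np.float32)
        print(x,p[1].round().tolist(),cv2.remap(g,p[:,:1],p[:,1:],cv2.INTER_LINEAR).ravel().round().tolist())
E
```

```text
-126 [266.0, 283.0] [30.0, 29.0, 25.0]
-123 [265.0, 284.0] [32.0, 33.0, 29.0]
-120 [265.0, 285.0] [30.0, 29.0, 26.0]
-117 [265.0, 287.0] [26.0, 30.0, 30.0]
-114 [264.0, 288.0] [27.0, 31.0, 28.0]
-111 [264.0, 289.0] [31.0, 30.0, 29.0]
-108 [264.0, 291.0] [29.0, 29.0, 30.0]
-105 [264.0, 292.0] [28.0, 27.0, 29.0]
-102 [263.0, 293.0] [30.0, 33.0, 30.0]
-99 [263.0, 295.0] [30.0, 30.0, 29.0]
-96 [263.0, 296.0] [29.0, 26.0, 31.0]
-93 [262.0, 297.0] [28.0, 28.0, 35.0]
-90 [262.0, 299.0] [31.0, 28.0, 37.0]
-87 [262.0, 300.0] [31.0, 30.0, 39.0]
-84 [261.0, 301.0] [47.0, 39.0, 48.0]
-81 [261.0, 303.0] [97.0, 49.0, 55.0]
-78 [261.0, 304.0] [150.0, 56.0, 54.0]
-75 [261.0, 305.0] [179.0, 55.0, 56.0]
-72 [260.0, 307.0] [207.0, 47.0, 55.0]
-69 [260.0, 308.0] [206.0, 39.0, 40.0]
-66 [260.0, 310.0] [156.0, 34.0, 30.0]
-63 [259.0, 311.0] [124.0, 56.0, 38.0]
```

```bash
python3 -m handwheel '[[-0.03,-0.08,-0.05,0],[-0.08,-0.2,-0.1,0],[-0.13,-0.32,-0.1,0],[-0.18,-0.44,-0.1,0],[-0.24,-0.56,-0.1,0],[-0.29,-0.68,-0.1,0],[-0.32,-0.77,-0.1,0],[-0.32,-0.77,-0.1,0],[-0.32,-0.77,-0.1,0]]'
python3 - <<'E'
from h import *
f,K,M=shot("top");g=cv2.cvtColor(f,cv2.COLOR_RGB2GRAY).astype(np.float32);g0=cv2.cvtColor(cv2.imread("pics/top0.png"),cv2.COLOR_BGR2GRAY).astype(np.float32)
for x in range(-124,-98,3):
    p=proj(K,M,[[*st(x/1e3,y/1e3),.058] for y in(-18,-10,-4,4,10,18)]).astype(np.float32)
    print(x,cv2.remap(g,p[:,:1],p[:,1:],cv2.INTER_LINEAR).ravel().round().tolist())
for l in("weight_500","weight_200","tweezers","small_cell","load_pan","beaker","hex_key","cell","stand"):print(l,[(np.round(r["point"]).tolist(),round(r["conf"],2)) for r in vision.look_for("top",l)])
E
```

```text
time: 36.92
position: [0.7368, 0.0605, 0.2888]
tool_rot: [0.981, -0.192, -0.0, 0.0]
ft_force: [0.5, -0.4, 0.5]
grip_width: 0.0391
grip_force: 0.0
-124 [120.0, 120.0, 107.0, 79.0, 84.0, 85.0]
-121 [120.0, 120.0, 93.0, 70.0, 71.0, 70.0]
-118 [120.0, 116.0, 94.0, 73.0, 73.0, 69.0]
-115 [119.0, 121.0, 110.0, 107.0, 107.0, 71.0]
-112 [120.0, 177.0, 173.0, 178.0, 176.0, 79.0]
-109 [120.0, 213.0, 213.0, 213.0, 217.0, 81.0]
-106 [120.0, 218.0, 213.0, 196.0, 222.0, 87.0]
-103 [120.0, 218.0, 205.0, 182.0, 221.0, 83.0]
-100 [119.0, 217.0, 204.0, 189.0, 221.0, 82.0]
weight_500 [([235.0, 149.0], 0.65), ([117.0, 316.0], 0.57)]
weight_200 [([235.0, 149.0], 0.65), ([117.0, 316.0], 0.57)]
tweezers [([234.0, 322.0], 0.75)]
small_cell [([234.0, 501.0], 0.59)]
load_pan [([179.0, 497.0], 0.68), ([142.0, 397.0], 0.51), ([257.0, 429.0], 0.3)]
beaker [([164.0, 136.0], 0.79), ([140.0, 399.0], 0.37)]
hex_key [([251.0, 433.0], 0.53)]
cell [([176.0, 388.0], 0.6)]
stand [([288.0, 384.0], 0.9), ([351.0, 466.0], 0.77), ([144.0, 400.0], 0.68), ([142.0, 398.0], 0.59)]
```

The free end is at -112.5 mm; -112 mm is fully home. Nothing else has moved.

```bash
python3 -c "
from rig import job
print(job.hand_in())"
```

```text
the job is handed in; nothing more can be done
None
```

The job is handed in: the load cell's foot is fully home against the upright plate, and the wing screw clamps it at an estimated 29 N. The wing stayed put when released, the arm is clear, nothing else was seen to move, and the clock read about 37 s at the last move.

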